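# Probe-test a clamped stone point

## Robot

A 6-joint arm with a two-finger parallel gripper is mounted at the origin on a cart in front of the work surface, level with it; the furniture and walls round the work are solid. World frame = base frame: x ahead of the robot, y to its left, z up, the work surface at z = 0. Lengths are in m, angles in rad, forces in N, time in s.
With the tool pointing down it reaches from about 0.275 to 0.775 m from the base axis. Payload 14.6 kg.
Tool frame: the origin (TCP) lies midway between the tips of the shut fingers; the grasp point (between the pads) lies 19 mm behind it; z points along the fingers, y is the line along which they close (so a half turn about z gives the same grasp; the last joint's range is limited). The gripper opens to 85 mm and grips with 20 to 120 N. Pads are 22 mm wide; open, the fingers measure 114 mm over their backs; the gripper's body (76 mm by 85 mm) begins 54 mm behind the grasp point. The pads swing forward as they close: fully open they stand 13 mm farther back than shut.
Start: joints at [-0.155, 0.263, -0.048, 1.259, 0, 1.415], TCP at [0.525, -0, 0.2] pointing down, gripper open.
Joint ranges: [-2.65, 2.65], [-0.89, 1.7], [-1.18, 1.37], [-2.13, 2.11], [-1.35, 1.29], [-3.14, 3.14]. Speed limits (rad/s): [1.89, 1.89, 2.57, 2.79, 3.14, 3.14].

## Interface

Orientations are given as a unit quaternion [x, y, z, w].
In Python, from rig import env gives the robot as it stands.
- The arm moves only by the tool play_rows, never from a script. Its argument "rows" is a list that holds one entry, the list of rows, each a list of 6 numbers: the shift along the world's x, y, z each as a share of 20 cm, from -1 to 1, then the turn, a rotation vector about the world's x, y, z each as a share of 180 degrees, from -1 to 1. A call has 1 to 20 rows; each row is the pose to reach, as a shift and turn from the pose commanded when the call began, turning the shorter way round; what a row does not reach only later rows make up. A row lasts 1/8 s, in which the tool goes at most 62.5 mm and 10.7 degrees, less where a joint would pass 70% of its speed; a pose out of reach is approached as far as the arm can. A call with a number of a shift or a turn outside -1 to 1 is refused whole. A call with a gripper value outside its range is refused whole. "claw" is the closure, from -1 (fully open) to 1 (shut), set as the call begins (left out, the last holds). The fingers move at their own pace and stop on an object; "squeeze" is the grip in N (left out, the last holds). Time passes only in rows, so rows that repeat a pose let the fingers close. It gives the time, the measured TCP pose, the force, the opening and the grip force at its end, in the units of the state.
- env.get_obs(): the state, without advancing time (a new reading comes with each control period).
- env.read_camera(name): name is "scene" or "side" or "wrist"; returns the picture (480x640x3 uint8, blue, green, red); there is no depth.
- env.camera_params(name): a dict with "intrinsics" (3x3 intrinsics, pixels), "dist_coeffs" ([k1, k2, p1, p2, k3] as OpenCV has them; the pictures are not rectified), "xyz" and "rotation" of the camera in the world. Camera axes: x right, y down, z forward; pixel columns grow to the right and rows downward; lengths in m; the calibration is good to about 2 mm. A picture is of the moment at which its call begins: read the wrist's pose just before it. camera_params takes no time and is no camera call; for the wrist camera it gives the pose at the moment of the call.
- env.finish_job(): hands the job in; it is judged then, once.
Trained networks look in the newest picture that a camera, given by its name, has taken for a name from the list of things; names that differ only in an ending like _2 or _b are one class to them, and where a whole thing is asked for, a point or a joint stands for the part that bears it (a point fixed in the world has none). Each returns a list of dicts, best first, with "score" (0 to 1); they miss things now and then, are a little off and sometimes report something else, mostly with a low value. They report only what shows in the picture. A call takes as long as a camera call. They do not tell look-alikes from the thing itself.
- env.spot_in(thing, camera): "position" ([column, row] in pixels, amid what is visible of it).
The state is a dict: "t": time; "q": joint angles; "joint_velocities": joint speeds; "joint_efforts": joint torques, N m; "tcp_pos": TCP position; "eef_rot": TCP orientation; "ft_force": force on the tool from outside, world axes, zero at the start; "moment": the same for the moment, N m; "width": opening from 0.0 (shut) to 1.0 (fully open); "finger_force": force on a finger pad.
Only numpy, scipy, OpenCV 4.12 (cv2) and the standard library are available. Lean on these libraries where they do the work, as an engineer would, in place of code of your own. Each camera call takes 0.05 s, during which the arm holds its last target. There are 200 camera calls.

## Task

Test the stone point that is clamped in the vice. Lift the pen-shaped gem tester out of the well of its stand, first check it upright on the round steel reference disc of the same stand, with its sprung tip pressed lightly about halfway in for a good second, then bring it to the stone and press the tip lightly inside the white ring drawn on the stone's sloping upper face, the tester square to that face, until the tip is again about halfway in. Finish while holding the tester like that: still, gripped, reading the stone; do not knock or lean on the stone, its vice or the disc and leave the other things on the table where they are.

Things in the scene. Friction and masses are not known exactly. Their poses are not given: they have to be found in the camera images.
- tester: gem tester, a black pen-shaped tool, 0.12 kg, upright nose down in the stand's well (1 mm play; comes clear lifted straight up 80 mm). Origin at the nose mouth, z along it to its rear end (up). Nose cone z = 0 to 35 mm, flat-sided body 24 (x) by 18 mm (y) from z = 35 to 135; z = 70 to 135 stand above the well: grip there, best at z = 105 across y. Sprung steel tip ends at z = -7 mm
- tester_tip (a joint): how far the sprung tip is pushed into the nose, m: 0 = fully out, 0.006 = fully in (stop). The spring needs 1 N to start and 0.5 N more for each mm (2.5 N at halfway, 4 N at the stop)
- probe_end (a point): the very end of the tester's sprung tip (a ball of 4 mm diameter), on the tester's axis, 7 mm before the nose mouth when the tip is out
- stand: grey stand of the tester, fixed, a base 82 x 152 mm, 12 mm high, origin under its centre, z up. The well is a square tower of 35 x 29 mm, 95 mm high above the table, at y = +42 mm on the base; the reference disc is at y = -40 mm
- disc_top (a point): centre of the upper face of the steel reference disc, 24 mm across, level, 16.5 mm above the table
- stone_vice: the blue bench vice that holds the stone, fixed, 120 x 80 mm, jaws 70 mm high; origin under it, about midway between its jaws; x from its T-bar side (which faces the robot, reaching 80 mm to -x) to its fixed jaw, z up
- stone: the periwinkle-coloured stone point, 130 mm long, about 32 mm thick, six-sided, clamped lying between the jaws with its pointed end to the vice's +y; origin at its foot, z along its length; it is held fast and stands up to 83 mm above the table
- test_mark: the white wax-pencil ring, 11 mm in diameter, drawn on the stone's upper side face that slopes down toward the vice's T-bar, about 33 degrees from level. Origin at the centre of the ring, on the stone's surface, about 77 mm above the table and 7 mm above the jaws; z is the outward normal of the face
- jade_point: green stone point standing on the table, 75 mm tall, a bystander
- amethyst_point: violet stone point standing on the table, 70 mm tall, a bystander
- citrine_point: yellow stone point standing on the table, 60 mm tall, a bystander
- gift_box: brown card box 62 x 62 x 32 mm, a bystander
- the_loupe: small folding loupe lying on the table, 78 x 31 x 14 mm, a bystander
Mind the look-alikes: they are no part of the job. What is shaped like the stone_vice but purple is not meant.

How it is judged:
By the outcome, as a careful person would: the job done as asked, in the order asked, and still so for the second after the job is handed in, while the arm keeps its last pose, push and grip.
It also fails if it takes over 51 s, if anything falls off the work surface, if the arm or the gripper's body presses on something with over 40 N, if the wrist force passes 120 N, or if a joint passes its speed limit or range.

## Working session

There is one attempt and no reset: what is moved stays moved. The work goes in short steps, Python scripts to look and compute and a tool call to move; the robot and the scene stay as the last step left them, time stands still between calls to the robot, and variables do not carry over. Pictures are saved under pics/ and viewed, at most 12 in all, crops included, and the job is handed in when it is done.

Besides the shell and the picture viewer there is one more tool, called after "Call:" in YAML: its name, and indented under it one key for each argument. play_rows: Moves the arm, as the interface text tells. Shift numbers are shares of 20 cm and turn numbers shares of 180 degrees, none past 1 either way. Its arguments: {"type":"object","properties":{"rows":{"type":"array","items":{"type":"array","items":{"type":"array","items":{"type":"number"}}}},"claw":{"type":"number"},"squeeze":{"type":"number"}},"required":["rows"]}

```bash
mkdir -p pics; ls; python3 - <<'E'
from rig import env
import cv2,numpy as np
o=env.get_obs();print({k:np.round(v,3) for k,v in o.items()})
for c in("scene","side","wrist"):
    im=env.read_camera(c);cv2.imwrite(f"pics/{c}0.png",im)
    p=env.camera_params(c);print(c,{k:np.round(v,3).tolist() for k,v in p.items()})
    for n in("tester","stand","stone_vice","stone","test_mark","disc_top"):
        try: print(n,[(np.round(d["position"]).tolist(),round(d["score"],2)) for d in env.spot_in(n,c)][:3])
        except Exception as e: print(n,e)
E
```

```text
pics
{'t': np.float64(0.0), 'q': array([-0.155,  0.264, -0.049,  1.259,  0.   ,  1.415]), 'joint_velocities': array([ 0.001, -0.   , -0.002,  0.001, -0.001,  0.001]), 'joint_efforts': array([ 1.0000e-03, -6.3761e+01,  3.8457e+01,  1.4000e-02,  0.0000e+00,
       -0.0000e+00]), 'tcp_pos': array([0.525, 0.   , 0.199]), 'eef_rot': array([ 0.707,  0.707, -0.   , -0.   ]), 'ft_force': array([-0.314, -0.145, -0.694]), 'moment': array([ 0.038,  0.022, -0.011]), 'finger_force': np.float64(0.0), 'width': np.float64(1.0)}
scene {'intrinsics': [[570.085, 0.0, 312.257], [0.0, 570.085, 246.417], [0.0, 0.0, 1.0]], 'dist_coeffs': [0.046, 0.0, 0.0, 0.0, 0.0], 'xyz': [-0.44, -0.712, 0.721], 'rotation': [0.77, -0.362, 0.234, -0.471]}
tester [([402.0, 275.0], 0.7)]
stand [([408.0, 325.0], 0.61)]
stone_vice [([244.0, 238.0], 0.83), ([268.0, 266.0], 0.83), ([408.0, 329.0], 0.65)]
stone [([246.0, 229.0], 0.76), ([273.0, 258.0], 0.67)]
test_mark []
disc_top [([422.0, 336.0], 0.41)]
side {'intrinsics': [[477.133, 0.0, 320.668], [0.0, 477.133, 241.976], [0.0, 0.0, 1.0]], 'dist_coeffs': [-0.081, 0.0, 0.0, 0.0, 0.0], 'xyz': [0.472, 0.767, 0.661], 'rotation': [-0.067, 0.899, -0.432, 0.02]}
tester [([356.0, 161.0], 0.51)]
stand [([362.0, 192.0], 0.65)]
stone_vice [([305.0, 362.0], 0.83), ([362.0, 293.0], 0.65)]
stone [([368.0, 287.0], 0.79), ([360.0, 194.0], 0.68)]
test_mark []
disc_top []
wrist {'intrinsics': [[360.159, 0.0, 317.686], [0.0, 360.159, 235.501], [0.0, 0.0, 1.0]], 'dist_coeffs': [0.025, 0.0, 0.0, 0.0, 0.0], 'xyz': [0.525, 0.079, 0.374], 'rotation': [0.987, -0.0, -0.0, 0.158]}
tester [([306.0, 414.0], 0.66)]
stand [([303.0, 372.0], 0.74), ([344.0, 202.0], 0.44)]
stone_vice [([243.0, 47.0], 0.61)]
stone [([238.0, 59.0], 0.86)]
test_mark []
disc_top []
```

```bash
python3 - <<'E'
import cv2
a=cv2.imread("pics/scene0.png")[150:400,120:520];cv2.imwrite("pics/scene0c.png",cv2.resize(a,(800,500)))
E
```

```text
(no output)
```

View pics/scene0c.png

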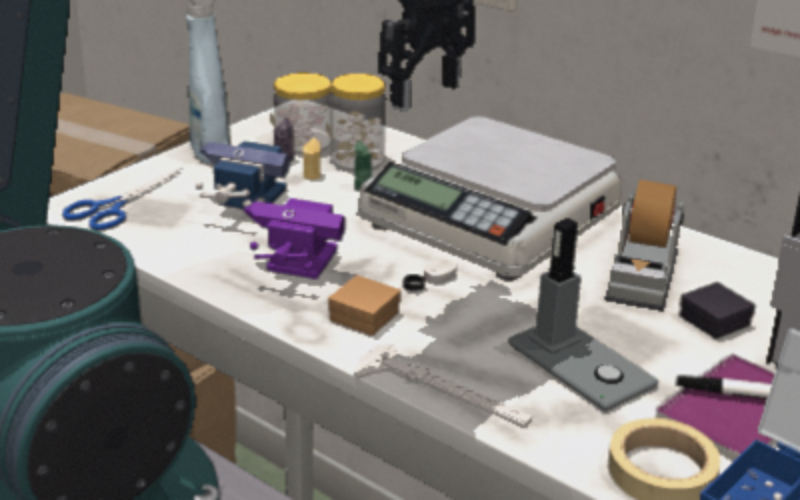

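View pics/side0.png

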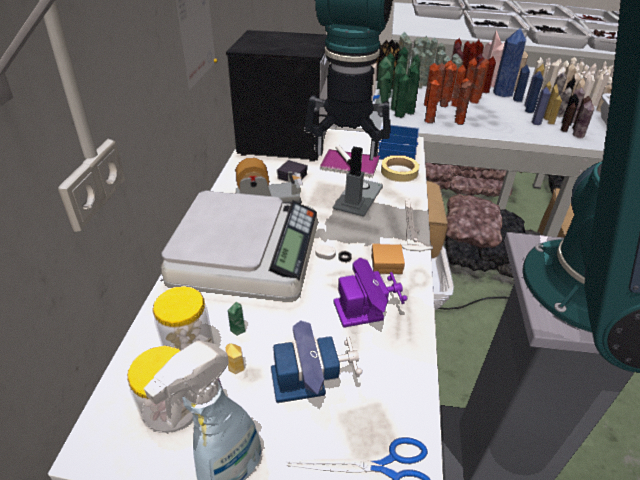

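View pics/wrist0.png

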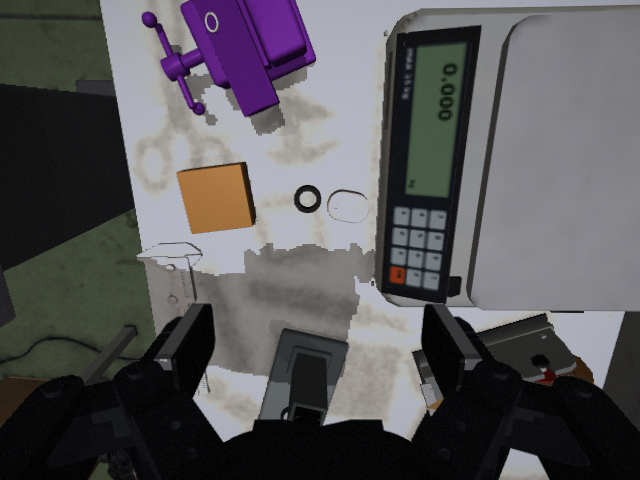

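The scene view shows the blue vice at about (245,238), the purple decoy at about (268,266), and the stand with tester at about (402,275). In the side view the blue vice is at (305,362), with its ring at about (313,353). I'll bring the wrist camera over the stand.

Call:
play_rows:
  rows:
    - [[0,-0.3,0,0,0,0],[0,-0.55,0,0,0,0],[0,-0.55,0,0,0,0],[0,-0.55,0,0,0,0]]

```text
t: 1.55
tcp_pos: [0.5249, -0.1098, 0.1998]
eef_rot: [0.707, 0.707, 0.0, -0.0]
ft_force: [0.2, 0.0, -0.6]
width: 0.998
finger_force: 0.0
```

```bash
cat > h.py <<'E'
import numpy as np,cv2
from scipy.spatial.transform import Rotation as R
from rig import env
def ray(p,uv):
    n=cv2.undistortPoints(np.array([[uv]],float),np.array(p["intrinsics"]),np.array(p["dist_coeffs"]))[0,0]
    M=p["rotation"]; M=np.array(M); M=R.from_quat(M).as_matrix() if M.shape==(4,) else M
    d=M@[n[0],n[1],1]; return np.array(p["xyz"]),d/np.linalg.norm(d)
def onz(p,uv,z):
    o,d=ray(p,uv); return o+d*(z-o[2])/d[2]
def tri(rs):
    A=0;b=0
    for o,d in rs:
        P=np.eye(3)-np.outer(d,d);A=A+P;b=b+P@o
    x=np.linalg.solve(A,b);return x,[np.linalg.norm((np.eye(3)-np.outer(d,d))@(x-o)) for o,d in rs]
def proj(p,X):
    M=R.from_quat(p["rotation"]).as_matrix().T
    return cv2.projectPoints(np.atleast_2d(np.array(X,float)),cv2.Rodrigues(M)[0],-M@np.array(p["xyz"]),np.array(p["intrinsics"]),np.array(p["dist_coeffs"]))[0][:,0]
E
python3 - <<'E'
from h import *
S,D=env.camera_params("scene"),env.camera_params("side")
print("vice ring",tri([ray(S,(264,232)),ray(D,(313,353))]))
p=env.camera_params("wrist");im=env.read_camera("wrist");cv2.imwrite("pics/w1.png",im);print(p["xyz"],p["rotation"],env.get_obs()["tcp_pos"])
for n in("tester","disc_top","stand"):print(n,env.spot_in(n,"wrist"))
E
```

```text
vice ring (array([0.55690169, 0.27307288, 0.05008999]), [np.float64(0.024980393518526094), np.float64(0.02498039351852605)])
[ 0.52496543 -0.0307296   0.37369096] [ 9.87499278e-01 -6.43944328e-04 -3.23497223e-04  1.57621879e-01] [ 0.52495447 -0.10933734  0.19989547]
tester [{'position': [302.0, 342.8], 'score': 0.95}]
disc_top [{'position': [284.9, 337.9], 'score': 0.47}, {'position': [305.3, 341.4], 'score': 0.23}]
stand [{'position': [293.6, 291.1], 'score': 0.69}]
```

View pics/w1.png

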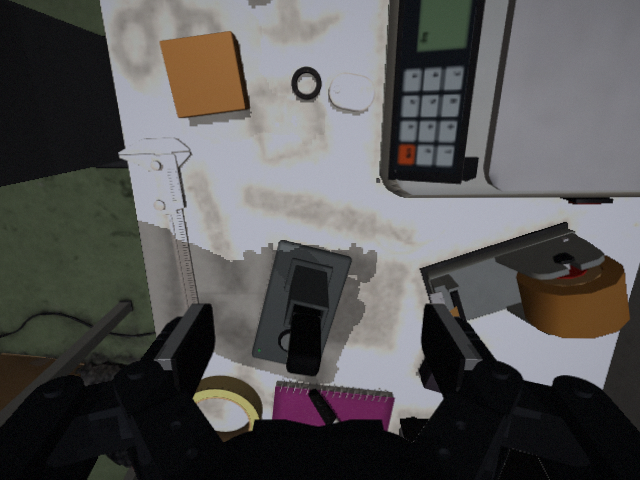

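The stand's base corners are at about (281,240), (351,255), (323,367) and (253,355). The tester's top is near (305,358), and it hides the disc at about (285,340).

```bash
python3 - <<'E'
from h import *
p=env.camera_params("wrist")
c=[onz(p,u,0.012)[:2] for u in [(281,240),(351,255),(323,367),(253,355)]]
print(np.round(c,4)); print([np.linalg.norm(c[i]-c[(i+1)%4]) for i in range(4)], np.mean(c,0))
print("long dir",np.degrees(np.arctan2(*((c[0]+c[1]-c[2]-c[3])[::-1]))))
print("tester top",onz(p,(305,358),0.16),"tower",onz(p,(309,283),0.095))
E
```

```text
[[ 0.486  -0.1536]
 [ 0.5608 -0.1707]
 [ 0.5313 -0.3142]
 [ 0.4485 -0.2972]]
[np.float64(0.07670047024135088), np.float64(0.14649652532390744), np.float64(0.08451445622536267), np.float64(0.14839181989651765)] [ 0.50665507 -0.23391899]
long dir 76.89116985835801
tester top [ 0.51605974 -0.19042612  0.16      ] tower [ 0.51753583 -0.1639256   0.095     ]
```

Call:
play_rows:
  rows:
    - [[0,-0.25,0.15,0,0,0],[-0.05,-0.5,0.3,0,0,0],[-0.05,-0.5,0.3,0,0,0],[-0.05,-0.5,0.3,0,0,0]]

```text
t: 2.25
tcp_pos: [0.515, -0.2092, 0.2595]
eef_rot: [0.707, 0.707, 0.0, -0.0]
ft_force: [0.8, 0.1, -0.1]
width: 1.0
finger_force: 0.0
```

```bash
python3 - <<'E'
from h import *
p=env.camera_params("wrist");im=env.read_camera("wrist");cv2.imwrite("pics/w2.png",im);print(p["xyz"],p["rotation"],env.get_obs()["tcp_pos"])
cv2.imwrite("pics/w2c.png",cv2.resize(im[100:340,180:440],None,fx=2.5,fy=2.5,interpolation=2))
for n in("tester","disc_top","stand"):print(n,env.spot_in(n,"wrist"))
E
```

```text
[ 0.51504426 -0.13021381  0.433388  ] [ 9.87512150e-01 -2.46154272e-04 -3.25662983e-04  1.57542335e-01] [ 0.51496054 -0.20881912  0.25932585]
tester [{'position': [317.2, 201.6], 'score': 0.94}]
disc_top [{'position': [300.1, 241.7], 'score': 0.78}]
stand [{'position': [301.8, 210.6], 'score': 0.88}]
```

View pics/w2c.png

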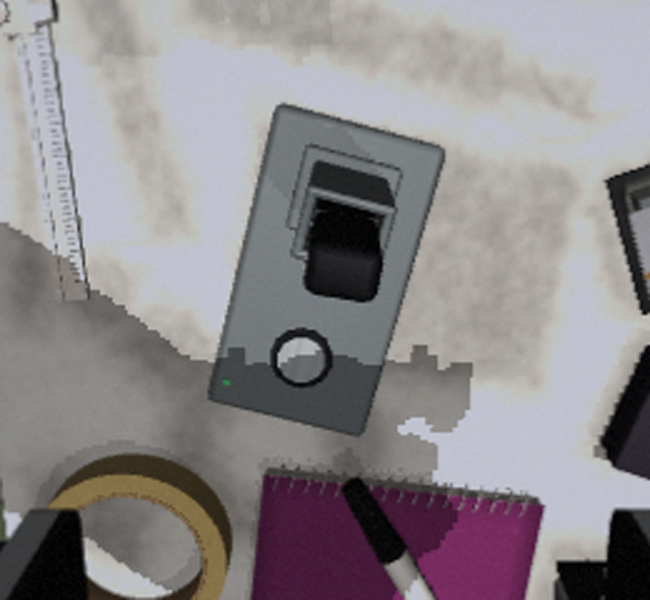

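Disc centre is at crop (302,357). The base corners are at (281,104), (444,150), (361,435) and (209,399), and the tester top face is centred near (342,271).

```bash
python3 - <<'E'
from h import *
p=env.camera_params("wrist")
f=lambda u,z:onz(p,(u[0]/2.5+180-.3,u[1]/2.5+100-.3),z)[:2]
c=[f(u,0.012) for u in [(281,103),(444,150),(361,436),(208,399)]]
print(np.round(c,4)); print([round(np.linalg.norm(c[i]-c[(i+1)%4]),4) for i in range(4)]); m=np.mean(c,0);print(m)
L=c[0]+c[1]-c[2]-c[3];a=np.arctan2(L[1],L[0]);W=c[1]+c[2]-c[0]-c[3];b=np.arctan2(W[1],W[0])
print(np.degrees([a,b]))
y=np.array([np.cos(a),np.sin(a)])
print("disc meas",f((302,357),.0165),"pred",m-0.04*y,"well pred",m+.042*y)
top=[f(u,.16) for u in [(308,243),(382,255),(377,300),(304,290)]];print("top",np.round(top,4),np.mean(top,0))
tw=[f(u,.095) for u in [(313,186),(397,209)]];print("tower rear corners",tw, np.mean(tw,0)-.0145*y)
im=cv2.imread("pics/w2.png");g=cv2.cvtColor(im,6)
# disc by thresholds
q=proj(p,[[*(m+.042*y),.16],[*(m+.042*y),.095]]);print(q,(q-[179.7,99.7])*2.5)
E
```

```text
[[ 0.4856 -0.1551]
 [ 0.5602 -0.1759]
 [ 0.5229 -0.3195]
 [ 0.4458 -0.2993]]
[np.float64(0.0774), np.float64(0.1483), np.float64(0.0797), np.float64(0.1496)]
[ 0.50362574 -0.23744684]
[ 74.99169474 -15.16438788]
disc meas [ 0.49361824 -0.27527842] pred [ 0.49326738 -0.27608237] well pred [ 0.51450202 -0.19687953]
top [[ 0.5034 -0.1879]
 [ 0.5262 -0.1917]
 [ 0.5249 -0.2062]
 [ 0.5019 -0.2029]] [ 0.51409867 -0.19718308]
tower rear corners [array([ 0.50273722, -0.18010296]), array([ 0.53433381, -0.1887178 ])] [ 0.51478061 -0.19841576]
[[317.33873379 208.20282409]
 [317.46766043 191.84507616]] [[344.09683448 271.25706022]
 [344.41915108 230.36269039]]
```

Call:
play_rows:
  rows:
    - [[0,0.065,0,0,0,0.1],[0,0.065,0,0,0,0.2],[0,0.065,0,0,0,0.3],[0,0.065,0,0,0,0.4],[0,0.065,-0.1,0,0,0.417],[0,0.065,-0.3,0,0,0.417],[0,0.065,-0.5,0,0,0.417],[0,0.065,-0.65,0,0,0.417],[0,0.065,-0.75,0,0,0.417],[0,0.065,-0.75,0,0,0.417],[0,0.065,-0.75,0,0,0.417]]

```text
t: 3.82
tcp_pos: [0.5154, -0.1968, 0.1107]
eef_rot: [0.13, 0.992, -0.0, 0.0]
ft_force: [-0.7, 0.2, 0.3]
width: 1.004
finger_force: 0.0
```

```bash
python3 - <<'E'
from h import *
o=env.get_obs();print(o["tcp_pos"],R.from_quat(o["eef_rot"]).as_matrix().round(3),o["q"],o["ft_force"])
E
```

```text
[ 0.51538764 -0.19679944  0.11068998] [[-0.966  0.257  0.001]
 [ 0.257  0.966 -0.   ]
 [-0.001 -0.    -1.   ]] [-5.12498453e-01  3.49340803e-01 -1.68892795e-01  1.05175597e+00
  2.67752949e-05 -2.52314099e-01] [-0.74312055  0.1601338   0.32321224]
```

Call:
play_rows:
  rows:
    - [[0,0,0,0,0,0],[0,0,0,0,0,0],[0,0,0,0,0,0],[0,0,0,0,0,0],[0,0,0,0,0,0],[0,0,0,0,0,0],[0,0,0,0,0,0],[0,0,0,0,0,0]]
  claw: 1
  squeeze: 60

```text
t: 4.82
tcp_pos: [0.5151, -0.1972, 0.1101]
eef_rot: [0.13, 0.992, -0.0, 0.0]
ft_force: [-2.1, -0.5, 5.1]
width: 0.196
finger_force: 58.9
```

Call:
play_rows:
  rows:
    - [[0,0,0.05,0,0,0],[0,0,0.15,0,0,0],[0,0,0.3,0,0,0],[0,0,0.45,0,0,0],[0,0,0.5,0,0,0],[0,0,0.5,0,0,0],[0,0,0.5,0,0,0]]

```text
t: 5.7
tcp_pos: [0.5146, -0.1968, 0.2088]
eef_rot: [0.13, 0.992, 0.0, -0.001]
ft_force: [-0.4, -0.3, -1.4]
width: 0.194
finger_force: 58.8
```

```bash
python3 - <<'E'
from h import *
o=env.get_obs();print(o["tcp_pos"],o["ft_force"],o["width"],o["finger_force"])
for c in("scene","side","wrist"):
    im=env.read_camera(c);cv2.imwrite(f"pics/{c}3.png",im);p=env.camera_params(c)
    print(c,p["xyz"],env.spot_in("tester",c),env.spot_in("probe_end",c),proj(p,[[.515,-.1968,.118],[.515,-.1968,.26],[.4935,-.2757,.0165]]))
a=cv2.imread("pics/scene3.png")[180:380,340:470];b=cv2.imread("pics/side3.png")[100:230,300:410]
a=cv2.resize(a,(390,600));b=cv2.resize(b,(400,473));b=cv2.copyMakeBorder(b,0,127,0,0,0)
cv2.imwrite("pics/c3.png",np.hstack([a,b]))
E
```

```text
[ 0.51459574 -0.19677567  0.20876415] [-0.37434616 -0.3353878  -1.41392124] 0.19443545741032991 58.75503122806549
scene [-0.43953315 -0.71237497  0.7206433 ] [{'position': [404.0, 249.8], 'score': 0.63}] [{'position': [338.4, 283.5], 'score': 0.62}, {'position': [260.9, 215.8], 'score': 0.54}] [[399.82635494 276.93020765]
 [405.94956343 216.18710514]
 [422.60501754 334.53736531]]
side [0.4719707  0.76688084 0.66071988] [{'position': [358.7, 134.0], 'score': 0.87}] [{'position': [305.8, 362.8], 'score': 0.43}] [[355.17050424 164.42260753]
 [359.54519594 105.55992647]
 [363.48463399 184.9887387 ]]
wrist [ 0.43762691 -0.17729312  0.38350803] [{'position': [314.8, 291.9], 'score': 0.84}] [] [[319.10391092 226.66180657]
 [320.56248073 330.35755755]
 [239.73709601 198.10573315]]
```

View pics/c3.png

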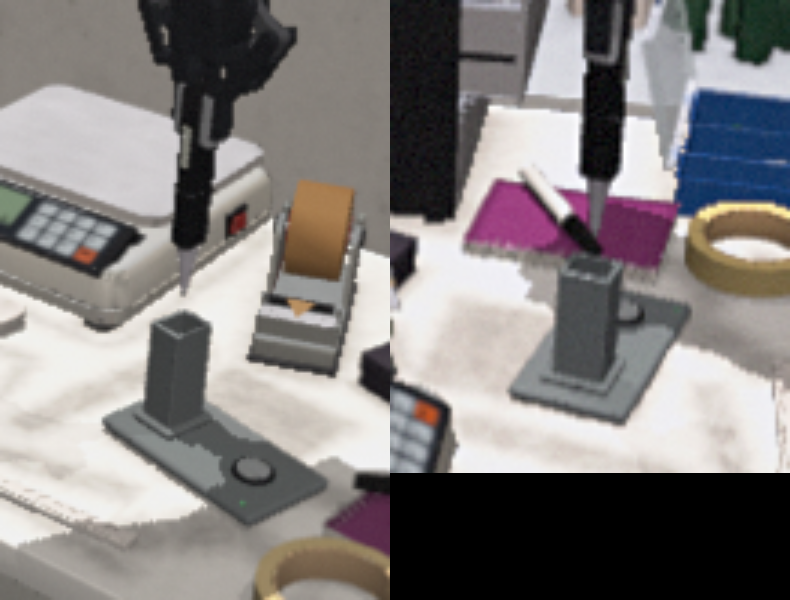

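The tester is out of the well, with its tip at scene (402,279), which matches the prediction relative to the disc. Next I'll move over the disc.

Call:
play_rows:
  rows:
    - [[-0.05,-0.2,0,0,0,0],[-0.105,-0.395,0,0,0,0],[-0.105,-0.395,-0.1,0,0,0],[-0.105,-0.395,-0.25,0,0,0],[-0.105,-0.395,-0.38,0,0,0],[-0.105,-0.395,-0.44,0,0,0],[-0.105,-0.395,-0.44,0,0,0],[-0.105,-0.395,-0.44,0,0,0]]

```text
t: 7.15
tcp_pos: [0.4945, -0.2763, 0.1229]
eef_rot: [0.13, 0.992, -0.0, 0.001]
ft_force: [-0.8, -0.7, -1.1]
width: 0.194
finger_force: 58.9
```

```bash
cat > st.py <<'E'
from h import *
F=[];Z=[]
for i in range(4):
    im=env.read_camera("wrist");o=env.get_obs();F.append(o["ft_force"]);Z.append(o["tcp_pos"])
print("t",o["t"],"F",np.mean(F,0).round(2),np.std(F,0).round(2),"tcp",np.mean(Z,0).round(4),"R",R.from_quat(o["eef_rot"]).as_matrix().round(3).tolist())
E
python3 st.py; python3 - <<'E'
from h import *
p=env.camera_params("wrist");im=env.read_camera("wrist");t=env.get_obs()["tcp_pos"]
cv2.imwrite("pics/w4.png",im);a=im[150:270,240:400];b=cv2.resize(a,None,fx=5,fy=5,interpolation=2);cv2.imwrite("pics/w4c.png",b)
print((proj(p,[[*t[:2],t[2]-.092],[.4935,-.2757,.0165]])-[240,150])*5)
E
```

```text
t 7.35 F [ 0.37 -0.15 -0.75] [0.46 0.6  0.61] tcp [ 0.4944 -0.2763  0.1227] R [[-0.966, 0.258, 0.001], [0.258, 0.966, -0.001], [-0.001, -0.0, -1.0]]
[[395.00363667 380.9982279 ]
 [396.13328391 351.38397712]]
```

View pics/w4c.png

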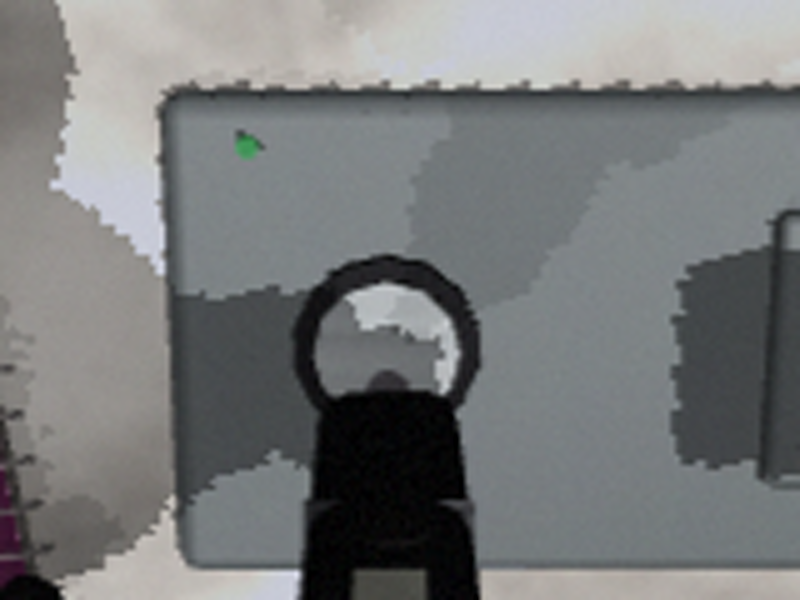

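The disc is centred at crop (388,347), and the tester's axis at column 388 lines up with it. I'll lower slowly to find contact.

Call:
play_rows:
  rows:
    - [[0,0,-0.03,0,0,0],[0,0,-0.05,0,0,0],[0,0,-0.06,0,0,0],[0,0,-0.065,0,0,0],[0,0,-0.065,0,0,0],[0,0,-0.065,0,0,0]]

```text
t: 8.15
tcp_pos: [0.4941, -0.276, 0.109]
eef_rot: [0.13, 0.992, -0.0, 0.0]
ft_force: [-0.2, 0.6, -0.6]
width: 0.196
finger_force: 58.9
```

```bash
sed -i 's/range(4)/range(10)/' st.py; python3 st.py
```

```text
t 8.65 F [ 0.1  -0.15 -1.17] [0.54 0.39 0.41] tcp [ 0.494  -0.276   0.1089] R [[-0.966, 0.258, 0.0], [0.258, 0.966, -0.0], [-0.0, -0.0, -1.0]]
```

Call:
play_rows:
  rows:
    - [[0,0,-0.005,0,0,0],[0,0,-0.01,0,0,0],[0,0,-0.01,0,0,0]]

```text
t: 9.02
tcp_pos: [0.494, -0.276, 0.1069]
eef_rot: [0.13, 0.992, -0.0, 0.0]
ft_force: [-0.2, -0.9, 1.1]
width: 0.196
finger_force: 59.1
```

```bash
python3 st.py
```

```text
t 9.525 F [-0.1  -0.01  0.8 ] [0.66 0.56 0.49] tcp [ 0.494  -0.276   0.1069] R [[-0.966, 0.258, 0.0], [0.258, 0.966, -0.0], [-0.0, -0.0, -1.0]]
```

Call:
play_rows:
  rows:
    - [[0,0,-0.005,0,0,0],[0,0,-0.006,0,0,0],[0,0,-0.006,0,0,0],[0,0,-0.006,0,0,0],[0,0,-0.006,0,0,0],[0,0,-0.006,0,0,0],[0,0,-0.006,0,0,0],[0,0,-0.006,0,0,0]]

```text
t: 10.52
tcp_pos: [0.494, -0.276, 0.1057]
eef_rot: [0.13, 0.992, 0.0, -0.0]
ft_force: [-0.3, -0.2, 2.4]
width: 0.191
finger_force: 59.1
```

```bash
sed -i 's/range(10)/range(16)/' st.py; python3 st.py; python3 -c "
from h import *
im=env.read_camera('wrist');cv2.imwrite('pics/w5.png',im);print(im[170:190,280:300].reshape(-1,3).max(0))"
```

```text
t 11.325 F [ 0.08 -0.29  1.59] [0.73 0.4  0.44] tcp [ 0.494  -0.276   0.1057] R [[-0.966, 0.258, -0.0], [0.258, 0.966, -0.0], [0.0, -0.0, -1.0]]
[179 184 187]
```

```bash
python3 - <<'E'
from h import *
S,D=env.camera_params("scene"),env.camera_params("side")
for u in[(313,353),(305,320),(316,393),(301,324)]:print(u,onz(D,u,.077))
print(onz(S,(264,232),.077),onz(S,(246,229),.077))
E
```

```text
(313, 353) [0.53403886 0.31463083 0.077     ]
(305, 320) [0.55692729 0.25068325 0.077     ]
(316, 393) [0.51926662 0.38357825 0.077     ]
(301, 324) [0.56188282 0.26016756 0.077     ]
[0.55162827 0.23801451 0.077     ] [0.5337187  0.28698829 0.077     ]
```

Call:
play_rows:
  rows:
    - [[0,0,0.1,0,0,0],[0,0,0.3,0,0,0],[0,0.1,0.6,0,0,0],[0,0.35,0.75,0,0,0],[0,0.65,0.75,0,0,0],[0,0.95,0.75,0,0,0],[0,0.95,0.75,0,0,0]]

```text
t: 12.25
tcp_pos: [0.4935, -0.0826, 0.256]
eef_rot: [0.128, 0.992, 0.0, 0.0]
ft_force: [0.4, -0.3, -1.4]
width: 0.197
finger_force: 59.1
```

Call:
play_rows:
  rows:
    - [[0,0.3,0,0,0,0.05],[-0.05,0.6,0,0,0,0.1],[-0.1,0.9,0,0,0,0.15],[-0.12,1,0,0,0,0.17]]

```text
t: 12.75
tcp_pos: [0.4693, 0.116, 0.2556]
eef_rot: [-0.139, 0.99, 0.0, -0.0]
ft_force: [-0.3, 0.3, -0.9]
width: 0.192
finger_force: 59.3
```

Call:
play_rows:
  rows:
    - [[0,0.3,0,0,0,0],[0,0.6,0,0,0,0],[0,0.9,0,0,0,0],[0,0.93,0,0,0,0],[0,0.93,0,0,0,0],[0,0.93,0,0,0,0]]

```text
t: 13.5
tcp_pos: [0.4704, 0.2986, 0.2557]
eef_rot: [-0.135, 0.991, -0.0, -0.0]
ft_force: [-0.2, -0.2, -1.4]
width: 0.192
finger_force: 59.4
```

```bash
python3 - <<'E'
from h import *
p=env.camera_params("wrist");im=env.read_camera("wrist");o=env.get_obs();cv2.imwrite("pics/w6.png",im)
print(o["t"],o["tcp_pos"],o["eef_rot"],o["q"].round(2),p["xyz"],p["rotation"])
for n in("test_mark","stone","stone_vice"):print(n,env.spot_in(n,"wrist"))
print(proj(p,[.534,.3146,.077]))
cv2.imwrite("pics/w6c.png",cv2.resize(im[60:300,180:500],None,fx=2.5,fy=2.5,interpolation=2))
E
```

```text
13.55 [0.47033985 0.29864248 0.25582688] [-1.35357348e-01  9.90796842e-01 -6.00198098e-05  4.29600761e-05] [ 0.42  0.31  0.17  1.43 -0.    0.15] [0.39322145 0.27624041 0.42958787] [0.59758174 0.78613049 0.12563595 0.09544907]
test_mark [{'position': [167.4, 131.5], 'score': 0.55}]
stone [{'position': [294.5, 265.9], 'score': 0.94}, {'position': [160.1, 146.3], 'score': 0.61}]
stone_vice [{'position': [300.5, 251.2], 'score': 0.86}, {'position': [168.0, 146.9], 'score': 0.68}]
[[316.98799787 262.74127125]]
```

View pics/w6c.png

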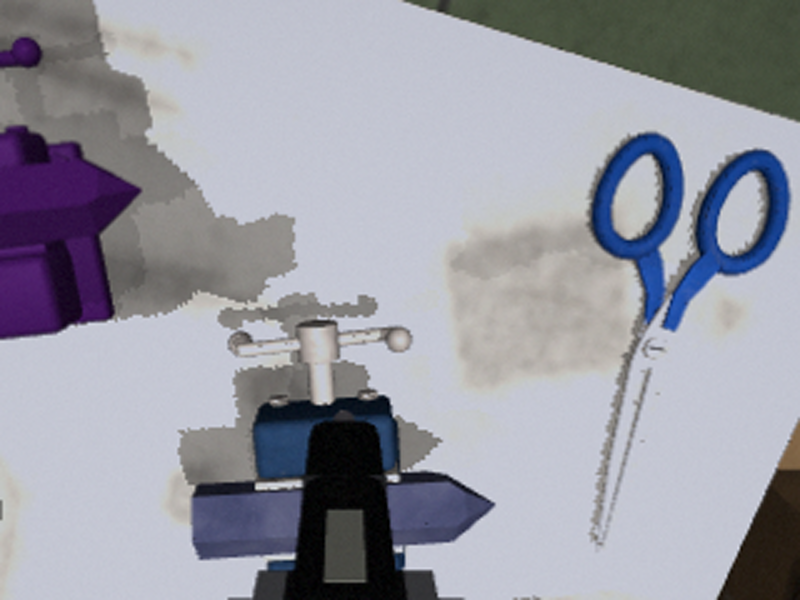

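Image up is toward the robot. The blue vice's T-bar is at crop (320,340) and the stone runs (195,520)–(493,505), with its tip to the right (vice +y). The tester hides the ring.

```bash
python3 - <<'E'
from h import *
# pose recorded at picture
p=env.camera_params("wrist");im=cv2.imread("pics/w6.png")
f=lambda u,z:onz(p,(u[0]/2.5+180-.3,u[1]/2.5+60-.3),z)[:2]
for a,b,z in[((193,487),(443,474),.07),((198,558),(455,538),.07),((193,524),(493,505),.08)]:
    A,B=f(a,z),f(b,z);print(A,B,np.degrees(np.arctan2(*(B-A)[::-1])))
A,B=f((238,345),.045),f((400,340),.045);print("Tbar",A,B)
A,B=f((256,410),.07),f((395,400),.07);print("jaw near edge",A,B,np.degrees(np.arctan2(*(B-A)[::-1])),np.linalg.norm(B-A))
c=im[120:300,240:390];c=cv2.resize(c,None,fx=4,fy=4,interpolation=2);cv2.imwrite("pics/w6d.png",c)
M=R.from_quat(env.get_obs()["eef_rot"]).as_matrix();print(M.round(3))
E
```

```text
[0.54482862 0.25152995] [0.51056284 0.3527583 ] 108.70095009813826
[0.57686016 0.26091099] [0.53754035 0.36671885] 110.38582867758356
[0.55692812 0.25586272] [0.51489113 0.37493913] 109.44432022705469
Tbar [0.48555453 0.25426381] [0.46458438 0.32144844]
jaw near edge [0.50430475 0.26929766] [0.48468704 0.32377224] 109.80527063483083 0.05789934859489119
[[-0.963 -0.269  0.   ]
 [-0.269  0.963  0.   ]
 [-0.     0.    -1.   ]]
```

```bash
cat >> h.py <<'E'
def target(yaw=19.5,s=33):
    a,s=np.radians([yaw,s]);vx=np.array([np.cos(a),np.sin(a),0]);vy=np.array([-vx[1],vx[0],0]);n=-np.sin(s)*vx+np.cos(s)*np.array([0,0,1])
    return vx,vy,n,np.column_stack([np.cross(vy,-n),vy,-n])
L=.0924
E
python3 - <<'E'
from h import *
o=env.get_obs();vx,vy,n,T=target()
rv=(R.from_matrix(T)*R.from_quat(o["eef_rot"]).inv()).as_rotvec();print("turn",rv/np.pi,np.degrees(np.linalg.norm(rv)))
ring=np.array([.534,.3146,.077]);g=ring+.05*n+.05*vy+L*n
print(T.round(3),g,(g-o["tcp_pos"])/.2)
E
```

```text
turn [ 0.05522493 -0.17472397  0.02115922] 33.20303430797147
[[-0.791 -0.334  0.513]
 [-0.28   0.943  0.182]
 [-0.545  0.    -0.839]] [0.44420159 0.33584315 0.19642669] [-0.13029441  0.1836675  -0.29758585]
```

Call:
play_rows:
  rows:
    - [[-0.03,0.05,0,0.014,-0.044,0.005],[-0.06,0.1,0,0.028,-0.088,0.01],[-0.1,0.15,0,0.042,-0.132,0.016],[-0.13,0.18,-0.05,0.055,-0.175,0.021],[-0.13,0.18,-0.2,0.055,-0.175,0.021],[-0.13,0.18,-0.3,0.055,-0.175,0.021],[-0.13,0.18,-0.3,0.055,-0.175,0.021]]

```text
t: 14.58
tcp_pos: [0.4432, 0.3351, 0.1944]
eef_rot: [-0.163, 0.945, 0.047, 0.279]
ft_force: [0.0, 0.0, -1.2]
width: 0.192
finger_force: 59.4
```

```bash
python3 - <<'E'
from h import *
p=env.camera_params("wrist");im=env.read_camera("wrist");o=env.get_obs();cv2.imwrite("pics/w7.png",im)
vx,vy,n,T=target()
M=R.from_quat(o["eef_rot"]).as_matrix();print(o["t"],o["tcp_pos"],o["q"].round(2),"err deg",np.degrees(np.linalg.norm((R.from_matrix(T)*R.from_quat(o["eef_rot"]).inv()).as_rotvec())))
print(env.spot_in("test_mark","wrist"),env.spot_in("probe_end","wrist"))
print(proj(p,[.534,.3146,.077]),"tip",proj(p,o["tcp_pos"]+L*M[:,2]))
cv2.imwrite("pics/w7c.png",cv2.resize(im[120:320,160:420],None,fx=3,fy=3,interpolation=2))
E
```

```text
14.625 [0.44395463 0.33557089 0.19575972] [ 0.57 -0.04 -0.62  0.43 -0.13  0.2 ] err deg 0.09818486271059063
[{'position': [2.5, 54.7], 'score': 0.52}] []
[[264.1651734 213.7018603]] tip [[319.29188864 229.12612191]]
```

View pics/w7c.png

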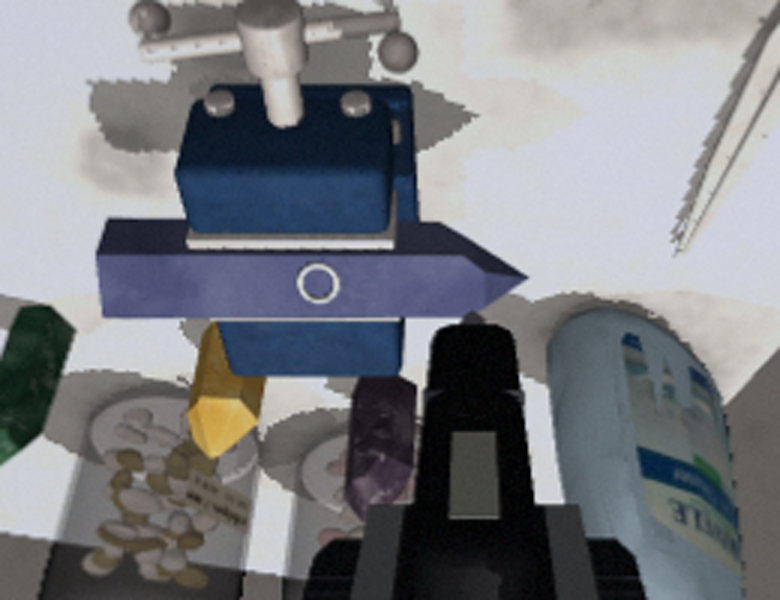

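The ring shows clearly at full-image (266.2,214.5), and the stone's edges are level in the image, so the yaw matches.

```bash
python3 - <<'E'
from h import *
p=env.camera_params("wrist");o=env.get_obs();vx,vy,n,T=target()
M=R.from_quat(o["eef_rot"]).as_matrix();tip=o["tcp_pos"]+L*M[:,2]
for u in[(266.2,214.5),(267.4,215.3)]:
    a,b=onz(p,u,.077),ray(p,u);print(a,np.linalg.norm(a-b[0]))
a=onz(p,(267.4,215.3),.077)
# face width & edges consistency along vx
for v in(253,283.5,317.5): print(onz(p,(266.8,v/3+120+.5),.077)@vx, (a@vx))
d=a-tip;print("in tool xyz",(M.T@d).round(4)," tilt z",M[:,2],n)
for h in(.010,): g=a+(h+L)*n;print("to TCP",g,"share",(g-o["tcp_pos"])/.2)
D=env.camera_params("side");print(tri([ray(p,(267.4,215.3)),ray(D,(313,353))]),tri([ray(p,(266.2,214.5)),ray(D,(313,353))]))
E
```

```text
[0.53919834 0.31826797 0.077     ] 0.33430288066817576
[0.53990317 0.31955602 0.077     ] 0.334969906124896
0.6017125927169843 0.615605118779797
0.6151941538003646 0.615605118779797
0.6313096430451441 0.615605118779797
in tool xyz [-0.0051 -0.0472  0.0541]  tilt z [ 0.51494907  0.18124612 -0.83784085] [-0.51339935 -0.18180425  0.83867057]
to TCP [0.48733108 0.30093926 0.16287987] share [ 0.21343029 -0.17578354 -0.16993661]
(array([0.53356618, 0.31869834, 0.08248178]), [np.float64(0.00017402481657078636), np.float64(0.00017402481657089033)]) (array([0.53379403, 0.31771279, 0.08146222]), [np.float64(0.0003632104131966152), np.float64(0.000363210413196661)])
```

Call:
play_rows:
  rows:
    - [[0.08,-0.02,-0.08,0,0,0],[0.13,-0.03,-0.13,0,0,0],[0.157,-0.036,-0.162,0,0,0],[0.157,-0.036,-0.162,0,0,0],[0.157,-0.036,-0.162,0,0,0]]

```text
t: 15.35
tcp_pos: [0.4753, 0.3289, 0.1636]
eef_rot: [-0.163, 0.945, 0.048, 0.28]
ft_force: [0.6, 0.2, -1.0]
width: 0.197
finger_force: 59.4
```

```bash
python3 - <<'E'
from h import *
p=env.camera_params("wrist");im=env.read_camera("wrist");o=env.get_obs();cv2.imwrite("pics/w8.png",im)
sd=env.read_camera("side");cv2.imwrite("pics/s8.png",sd);D=env.camera_params("side")
M=R.from_quat(o["eef_rot"]).as_matrix();tip=o["tcp_pos"]+L*M[:,2];print(o["t"],o["tcp_pos"],"tip",tip)
ring=np.array([.5395,.319,.077])
for q,c in((p,"w"),(D,"s")):print(c,proj(q,[ring,tip,tip+.007*-M[:,2]]))
a=cv2.resize(im[150:300,240:370],None,fx=3.4,fy=3.4,interpolation=2);a=cv2.copyMakeBorder(a,0,600-a.shape[0],0,0,0)
b=cv2.resize(sd[310:410,277:336],None,fx=6,fy=6,interpolation=2)
print(a.shape,b.shape);cv2.imwrite("pics/c8.png",np.hstack([a[:,:442],b]))
E
```

```text
15.4 [0.47531484 0.32899756 0.16374272] tip [0.5228317  0.34574539 0.08628681]
w [[280.72898981 223.59549693]
 [319.08901558 227.00899711]
 [319.12075215 229.69341799]]
s [[308.99705579 354.83322457]
 [317.4673519  366.88763246]
 [320.12344971 364.033083  ]]
(600, 442, 3) (600, 354, 3)
```

View pics/c8.png

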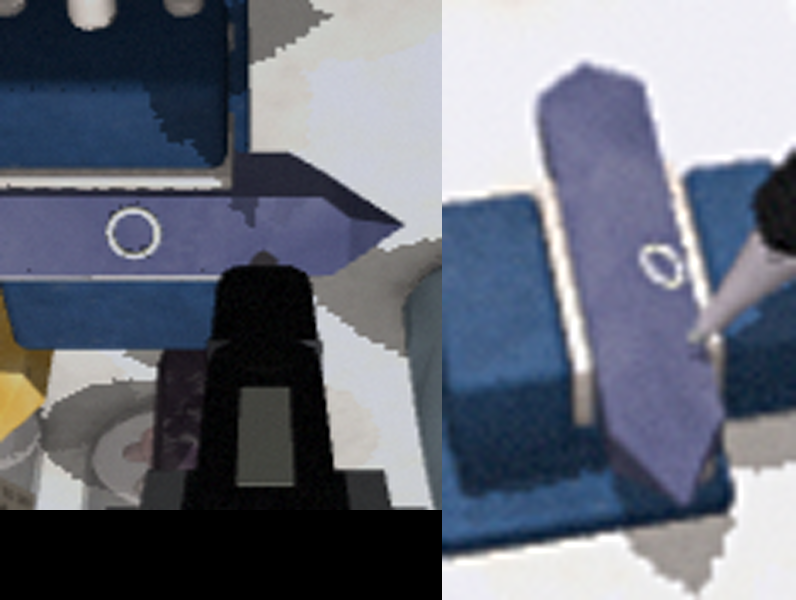

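The wrist view shows the ring at (279.1,218.5). In the side view the ring is at (313.7,354.2) and the tip end at (318.7,367.0).

```bash
python3 - <<'E'
from h import *
p=env.camera_params("wrist");D=env.camera_params("side");o=env.get_obs()
M=R.from_quat(o["eef_rot"]).as_matrix();tip=o["tcp_pos"]+L*M[:,2]
s=ray(D,(312.5,354.1))
for w in((279.1,218.5),(280.3,218.5),(280.3,219.5)):
    x,e=tri([ray(p,w),s]);d=x-tip
    print(x.round(4),np.round(e,4),"tool d",(M.T@d).round(4), "z=.077:",onz(p,w,.077).round(4),(M.T@(onz(p,w,.077)-tip)).round(4))
print(M.round(3))
E
```

```text
[0.5345 0.3164 0.0766] [0. 0.] tool d [ 0.0043 -0.0315  0.0089] z=.077: [0.5341 0.3163 0.077 ] [ 0.0045 -0.0315  0.0082]
[0.5343 0.3171 0.0769] [0.0003 0.0003] tool d [ 0.0042 -0.0308  0.0085] z=.077: [0.5338 0.3172 0.077 ] [ 0.0045 -0.0305  0.0082]
[0.5344 0.3173 0.0776] [0.0001 0.0001] tool d [ 0.0036 -0.0306  0.0081] z=.077: [0.5349 0.3175 0.077 ] [ 0.0035 -0.0306  0.0089]
[[-0.79  -0.334  0.514]
 [-0.281  0.942  0.181]
 [-0.545 -0.001 -0.838]]
```

Call:
play_rows:
  rows:
    - [[0.015,-0.05,-0.009,0,0,0],[0.03,-0.1,-0.018,0,0,0],[0.044,-0.149,-0.026,0,0,0],[0.044,-0.149,-0.026,0,0,0],[0.044,-0.149,-0.026,0,0,0],[0.044,-0.149,-0.026,0,0,0]]

```text
t: 16.2
tcp_pos: [0.4842, 0.2992, 0.1582]
eef_rot: [-0.163, 0.945, 0.048, 0.28]
ft_force: [-0.8, -0.3, -1.0]
width: 0.198
finger_force: 59.4
```

```bash
python3 - <<'E'
from h import *
sd=env.read_camera("side");cv2.imwrite("pics/s9.png",sd);D=env.camera_params("side")
F=[]
for i in range(16): env.read_camera("wrist");o=env.get_obs();F.append(o["ft_force"])
M=R.from_quat(o["eef_rot"]).as_matrix();tip=o["tcp_pos"]+L*M[:,2];print(o["t"],o["tcp_pos"],"tip",tip,"F",np.mean(F,0),"along n",-M[:,2]@np.mean(F,0))
ring=np.array([.5343,.3169,.0768]);print((M.T@(ring-tip)).round(4),proj(D,[ring,tip])+[1.2,.1],"crop",(proj(D,[ring,tip])+[1.2,.1]-[280,325])*10)
b=cv2.resize(sd[325:380,280:350],None,fx=10,fy=10,interpolation=2);cv2.imwrite("pics/c9.png",b)
E
```

```text
17.05 [0.48420781 0.29899315 0.15806691] tip [0.53169304 0.3157065  0.08058416] F [ 0.13621414  0.00698364 -1.00987166] along n -0.9181008572404505
[-0.0003  0.0003  0.0047] [[313.80266952 354.34673106]
 [315.65424307 352.3717516 ]] crop [[338.02669525 293.46731063]
 [356.54243066 273.71751599]]
```

View pics/c9.png

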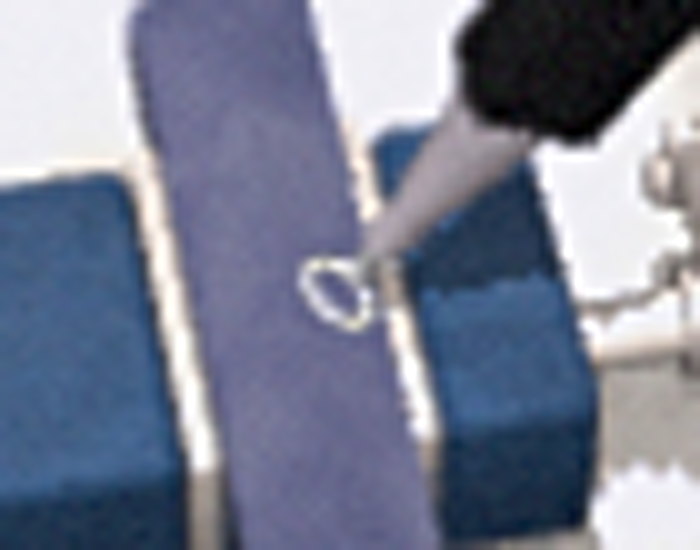

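The ring is centred at crop (338,293) with the tip above it at about (362,270), so the tip is on line. I'll advance along the normal.

Call:
play_rows:
  rows:
    - [[0.005,0.0018,-0.0085,0,0,0],[0.009,0.0032,-0.015,0,0,0],[0.012,0.0043,-0.02,0,0,0],[0.0147,0.0052,-0.024,0,0,0],[0.0147,0.0052,-0.024,0,0,0],[0.0147,0.0052,-0.024,0,0,0]]

```text
t: 17.8
tcp_pos: [0.4871, 0.3, 0.1533]
eef_rot: [-0.163, 0.945, 0.047, 0.28]
ft_force: [-1.7, -0.2, -0.5]
width: 0.197
finger_force: 59.6
```

```bash
cat > st2.py <<'E'
from h import *
F=[];P=[]
for i in range(16): env.read_camera("side");o=env.get_obs();F.append(o["ft_force"]);P.append(o["tcp_pos"])
F=np.mean(F,0);M=R.from_quat(o["eef_rot"]).as_matrix();tip=np.mean(P,0)+L*M[:,2]
print(o["t"],o["tcp_pos"].round(4),"d",(M.T@(np.array([.5343,.3169,.0768])-tip)).round(4),"F tool",(M.T@(F-[.1,0,-1.09])).round(2),"axis deg",np.degrees(np.arccos(M[:,2]@-target()[2])))
E
python3 st2.py
```

```text
18.6 [0.4872 0.3001 0.1533] d [-0.0003  0.0002 -0.001 ] F tool [ 0.24  0.08 -1.54] axis deg 0.059792562141231444
```

Call:
play_rows:
  rows:
    - [[0.0025,0.0009,-0.004,0,0,0],[0.004,0.0014,-0.0065,0,0,0],[0.005,0.0018,-0.0082,0,0,0],[0.005,0.0018,-0.0082,0,0,0],[0.005,0.0018,-0.0082,0,0,0]]

```text
t: 19.23
tcp_pos: [0.4882, 0.3004, 0.1517]
eef_rot: [-0.163, 0.945, 0.047, 0.28]
ft_force: [-2.2, -0.7, 1.8]
width: 0.194
finger_force: 59.7
```

```bash
python3 st2.py; python3 st2.py; python3 -c "
from h import *
sd=env.read_camera('side');cv2.imwrite('pics/c10.png',cv2.resize(sd[325:380,280:350],None,fx=10,fy=10,interpolation=2))"
```

```text
20.025 [0.4881 0.3004 0.1516] d [-0.0003  0.0002 -0.0029] F tool [ 0.03 -0.14 -2.63] axis deg 0.059160241126129984
20.825 [0.4881 0.3004 0.1516] d [-0.0003  0.0002 -0.0029] F tool [ 0.06 -0.15 -2.58] axis deg 0.06207767149957691
```

View pics/c10.png

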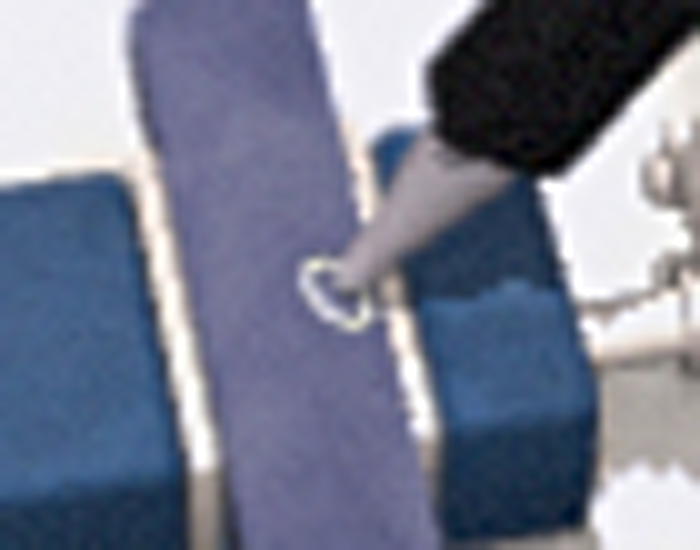

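The tip rests in the middle of the ring at about (338,290). The push is 2.6 N, which puts it about halfway in, and it is square to the face and still. Handing in.

```bash
python3 -c "
from rig import env
print(env.finish_job())"
```

```text
the job is handed in; nothing more can be done
None
```

The job is handed in: I checked the tester on the disc (about 2.7 N, held over 1.5 s), and it now rests inside the white ring, gripped, still and square to the face as far as I could measure, at about 2.6 N, roughly halfway in; no verdict came back.

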